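Pop the enclosure hatch and take out the coupling

ROBOT

A 6-joint arm with a two-finger parallel gripper is mounted at the origin on the work surface. World frame = base frame: x ahead of the robot, y to its left, z up, the work surface at z = 0. Lengths are in m, angles in rad, forces in N, time in s.
With the tool pointing down it reaches from about 0.325 to 0.75 m from the base axis. Payload 7.6 kg.
Tool frame: the origin (TCP) lies at the centre of the arm's flange, where the gripper is bolted on; the fingertips stand 173 mm ahead of it and the grasp point (between the pads) lies 155 mm ahead of it; z points along the fingers, x is the direction in which the jaws open and shut, and the axes are right-handed (so a half turn about z gives the same grasp; the last joint's range is limited). The gripper opens to 85 mm and grips with 20 to 120 N. Pads are 22 mm wide; open, the fingers measure 114 mm over their backs; the gripper's body (76 mm by 85 mm) begins 54 mm behind the grasp point. The pads swing forward as they close: fully open they stand 13 mm farther back than shut.
Start: joints at [-1.179, 0.052, 1.401, -0, 1.689, -0.07], TCP at [0.234, -0.47, 0.405] pointing down, gripper open.
Joint ranges: [-2.9, 2.9], [-0.91, 2.17], [0.12, 2.37], [-1.06, 4.2], [0.26, 2.73], [-2.93, 2.93]. Speed limits (rad/s): [2.57, 2.57, 3.01, 3.14, 3.14, 3.14].

INTERFACE

Orientations are given as a unit quaternion [x, y, z, w].
In Python, from rig import r, optics gives the robot as it stands. The module is installed in compiled form; this text tells all that it offers.
- The arm moves only by the tool carry_out, never from a script. Its argument "targets" is a list of rows, each a list of 6 numbers: the shift along the tool's x, y, z in mm, then the turn, a rotation vector about the tool's x, y, z in rad. In form: [[x, y, z, rx, ry, rz], ...]. A call has 1 to 5 rows; each row shifts and turns the commanded pose from where the row before left it, along the tool's axes as they then stand; what a row does not reach is not made up. A row lasts 1/8 s, in which the tool goes at most 62.5 mm and 10.7 degrees, less where a joint would pass 70% of its speed; a pose out of reach is approached as far as the arm can. A call with a gripper value outside its range is refused whole. "gripper" is the closure, from -1 (fully open) to 1 (shut), set as the call begins (left out, the last holds). The fingers move at their own pace and stop on an object; the grip force is fixed at half the most. Time passes only in rows, so rows that do not move let the fingers close. It gives the time, the measured TCP pose, the force and the opening at its end, in the units of the state.
- r.sense(): the state, without advancing time (a new reading comes with each control period).
- optics.read_camera(name): name is "scene" or "top" or "wrist"; returns a dict with "frame" (420x560x3 uint8, red, green, blue), "fx", "fy", "cx", "cy" (pixels), "eye" and "attitude" of the camera in the world; the wrist camera has in their place "tool_from_camera" (4x4, takes a point from camera to tool coordinates, whose origin is the TCP and whose axes are the tool frame's). Camera axes: x right, y up, looking along -z (the intrinsics and any distortion apply to the point x, -y, -z); pixel columns grow to the right and rows downward; lengths in m; the calibration is good to about 2 mm. A picture is of the moment at which its call begins: read the wrist's pose just before it. There is no depth.
- r.sign_off(): hands the job in, once; it reports no verdict.
Trained networks look in a picture, given as the dict that the camera call returned (one of the last four; its "shot" number tells which), for a name from the list of things; names that differ only in an ending like _2 or _b are one class to them, and where a whole thing is asked for, a point or a joint stands for the part that bears it (a point fixed in the world has none). Each returns a list of dicts, best first, with "confidence" (0 to 1); they miss things now and then, are a little off and sometimes report something else, mostly with a low value. They report only what shows in the picture. A call takes as long as a camera call. They do not tell look-alikes from the thing itself.
- optics.regions_of(name, picture): "mask" (420x560 bool, what is visible of it) and "extent" ([left, top, right, bottom] in pixels, round what is visible of it).
The state is a dict: "time_s": time; "joint_pos": joint angles; "qvel": joint speeds; "effort": joint torques, N m; "tcp_pos": TCP position; "tool_rot": TCP orientation; "wrist_force": force on the tool from outside, world axes, zero at the start; "torque": the same for the moment, N m; "finger_gap": finger opening in m.
Only numpy, scipy, OpenCV 4.12 (cv2) and the standard library are available. Lean on these libraries where they do the work, as an engineer would, in place of code of your own. Each camera call takes 0.05 s, during which the arm holds its last target.

TASK

Open the hatch of the white enclosure with its push-to-release latch: press the round button down gently until it lets go and let the sprung hatch swing wide open on its own without ever touching it. Then take the steel coupling out of the compartment and set it down, not drop it, inside the grey tray, leaving the hatch open and the other things on the bench where they are.

Things in the scene. Friction and masses are not known exactly. Their poses are not given: they have to be found in the camera images.
- enclosure: White plastic box fixed to the bench, 170 (x) x 302 (y) x 100 mm high; origin at the centre of its underside, z up. +y half: solid, carries the latch button. -y half: a compartment shut by the grey hatch, inside 154 mm along x, 140 mm along y (y -142 to -2 mm), floor 45 mm above the bench, walls 8 mm, rims 95 to 100 mm above the bench. More than 20 N on the button damages it.
- latch (a point): Point on the box's upper face on the axis of the latch button, a steel plunger 30 mm across, 80 mm to +y of the box's origin. Its top stands 9 to 41 mm above this point: it differs from box to box and is not measured. It goes straight down 5.5 mm to a hard stop; spring 3 N at first, 9.5 N at 3.5 mm, where the hatch is let go, 13 N at the stop. Keep it down about 0.3 s for the hatch to clear.
- hatch (a joint): Angle of the sprung hatch (rad): 0 shut, flush with the box's upper face; 1.95 wide open. Grey panel 152 x 138 x 5 mm, hinged along the compartment's -y rim (box frame). It rises by a damped spring in about 3 s, its free edge going up and over to -y, and stays leaning outwards, up to 235 mm above the bench and 65 mm beyond the box's -y end. Never touch it.
- hatch_edge (a point): Middle of the hatch's free edge, on its outer face, 138 mm from the hinge. With the hatch shut it lies 84 mm from the button's axis.
- coupling: Steel hydraulic coupling, about 0.16 kg, lying flat on the floor of the compartment under the hatch; axis along its own y. Origin at the middle of its axis, 13 mm above what it lies on. Middle part a round sleeve 24 mm in diameter and 34 mm long, at either end a hexagon collar 26 mm across flats, 16 mm long; 76 mm long over all. Its direction is within about 0.25 rad of the enclosure's y axis.
- tray: Grey open plastic tray standing loose on the bench, outside 170 (x) x 150 (y) x 40 mm high, walls and floor 4 mm thick; origin at the centre of its underside. The coupling goes inside, lying on its floor.
- nipple: Bystander: steel pipe nipple standing upright, 28 mm across, 40 mm tall; origin at the centre of its underside. Leave it alone.
- screwdriver: Bystander: screwdriver lying on the bench, about 200 mm long along its x axis; origin under its middle. Leave it alone.
- glue: Bystander: yellow bottle 50 mm across, 120 mm tall; origin at the centre of its underside. Leave it alone.
There are look-alikes about, which are no part of the job. Of the things that look like the tray, the middle-sized one is meant.

How it is judged:
By the outcome, as a careful person would: the job done as asked, in the order asked, and still so for the second after the job is handed in, with the robot touching nothing.
It also fails if it takes over 70 s, if anything falls off the work surface, if the arm or the gripper's body presses on something with over 40 N, if the wrist force passes 120 N, or if a joint passes its speed limit or range.

## Working session

There is one attempt and no reset: what is moved stays moved. The work goes in short steps, Python scripts to look and compute and a tool call to move; the robot and the scene stay as the last step left them, time stands still between calls to the robot, and variables do not carry over. Pictures are saved under pics/ and viewed, and the job is handed in when it is done.

Besides the shell and the picture viewer there is one more tool, called after "Emit:" in YAML: its name, and indented under it one key for each argument. carry_out: Moves the arm, as the interface text tells. Its arguments: {"type":"object","properties":{"targets":{"type":"array"},"gripper":{"type":"number"}},"required":["targets"]}

```bash
mkdir -p pics; cat > h.py <<'E'
import numpy as np, cv2
from scipy.spatial.transform import Rotation as R
from rig import r, optics
def save(n,p,s=1): cv2.imwrite('pics/'+n,cv2.resize(p['frame'][:,:,::-1],None,fx=s,fy=s))
E
python3 - <<'E'
from h import *
print(r.sense())
for n in ['scene','top']:
    p=optics.read_camera(n); save(n+'0.png',p,1.4)
    print({k:v for k,v in p.items() if k!='frame'})
    for t in ['enclosure','latch','hatch','tray','nipple','screwdriver','glue','coupling']:
        try:
            for d in optics.regions_of(t,p): print(n,t,round(d['confidence'],2),d['extent'])
        except Exception as e: print(t,e)
E
```

```text
{'time_s': 0.0, 'joint_pos': array([-1.17930449e+00,  5.28505180e-02,  1.40175069e+00,  9.80810507e-06,
        1.68856701e+00, -7.03094500e-02]), 'qvel': array([ 0.00042038,  0.00089002,  0.00090139,  0.00044393, -0.00056484,
        0.00133024]), 'effort': array([ 3.95492898e-04, -3.81668580e+01, -3.60186625e+01, -7.02774082e-05,
        6.16445759e-03,  8.73241618e-06]), 'tcp_pos': array([ 0.23392662, -0.46997384,  0.40385189]), 'tool_rot': array([ 8.50165150e-01, -5.26515524e-01, -6.36102741e-04, -4.64756581e-04]), 'wrist_force': array([-0.38792065, -0.06083534,  0.20876145]), 'torque': array([ 0.01015776, -0.0334763 , -0.03923926]), 'finger_gap': 0.08525788319029809}
{'fx': 517.1143805603986, 'fy': 517.1143805603986, 'cx': 273.3891272228375, 'cy': 209.17624052404128, 'eye': array([1.19912226, 0.15805474, 1.01831464]), 'attitude': array([0.21745571, 0.25511972, 0.7086767 , 0.62080937]), 'shot': 1}
scene enclosure 0.79 [137.4, 212.7, 296.2, 325.2]
scene enclosure 0.52 [281.3, 196.0, 292.0, 214.7]
scene latch 0.6 [138.4, 213.7, 292.1, 326.8]
scene latch 0.59 [141.6, 218.2, 227.4, 2
[... 404 characters left out ...]
y': 506.01820511635617, 'cx': 281.0286821504236, 'cy': 221.3089405376742, 'eye': array([0.40839437, 0.06479552, 1.27586346]), 'attitude': array([ 0.0134269 , -0.01655019, -0.69815338,  0.71563096]), 'shot': 2}
top enclosure 0.96 [263.1, 117.2, 399.6, 208.0]
top latch 0.72 [330.0, 134.0, 393.3, 201.0]
top latch 0.66 [266.5, 118.9, 400.0, 210.6]
top hatch 0.74 [330.5, 133.3, 396.1, 200.9]
top tray 0.89 [151.0, 159.4, 230.3, 240.7]
top tray 0.72 [137.2, 80.0, 199.3, 142.4]
top tray 0.56 [100.9, 257.9, 224.0, 377.8]
top nipple 0.55 [394.7, 217.6, 409.7, 294.7]
top nipple 0.46 [270.3, 251.3, 281.1, 260.4]
top screwdriver 0.95 [395.1, 221.8, 411.8, 297.2]
top glue 0.79 [230.3, 117.0, 253.4, 144.8]
```

View pics/scene0.png

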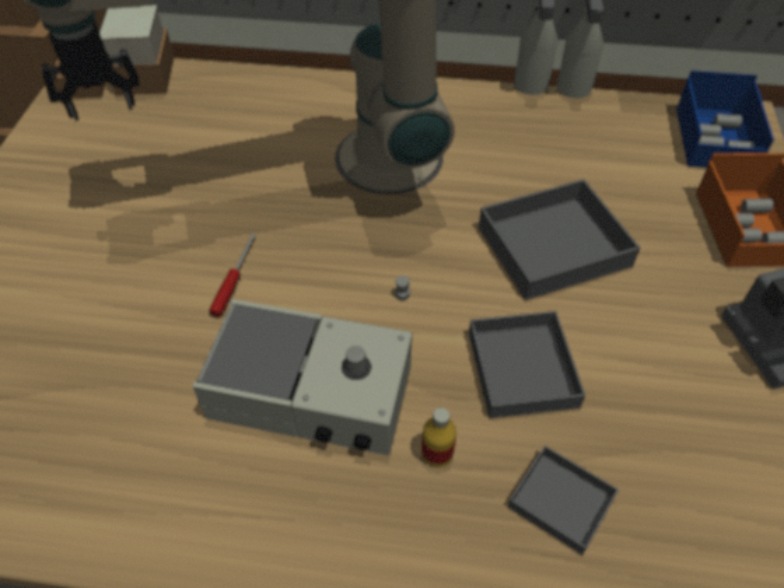

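View pics/top0.png

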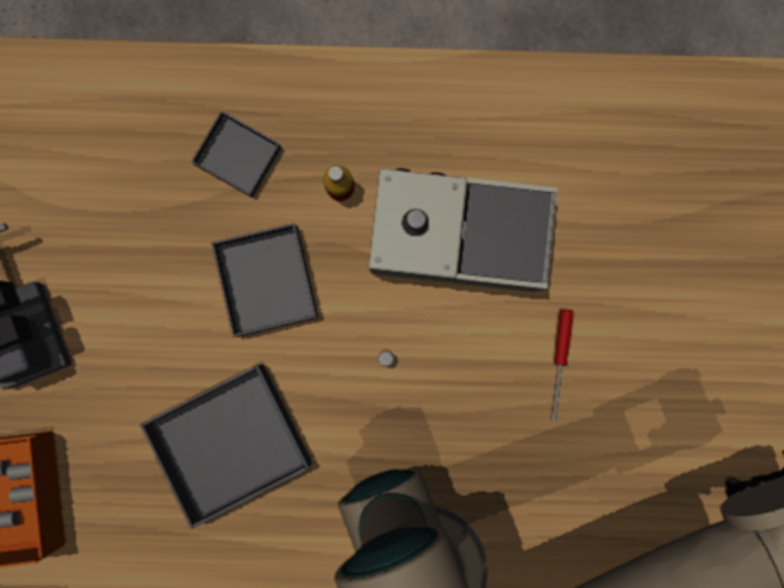

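The top view shows three trays. The middle-sized one is at about (265,280), the box at about (463,230), and the button at about (415,221). I'll zoom in for corner positions.

```bash
python3 - <<'E'
from h import *
p=optics.read_camera('top'); f=p['frame'][:,:,::-1]
def crop(f,x0,y0,x1,y1,s,n): cv2.imwrite('pics/'+n,cv2.resize(f[y0:y1,x0:x1],None,fx=s,fy=s,interpolation=cv2.INTER_CUBIC))
crop(f,255,110,405,215,5,'c_top.png')
crop(f,145,150,240,250,5,'c_tray.png')
p=optics.read_camera('scene'); f=p['frame'][:,:,::-1]
crop(f,135,205,305,335,4.5,'c_scene.png')
E
```

```text
(no output)
```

View pics/c_top.png

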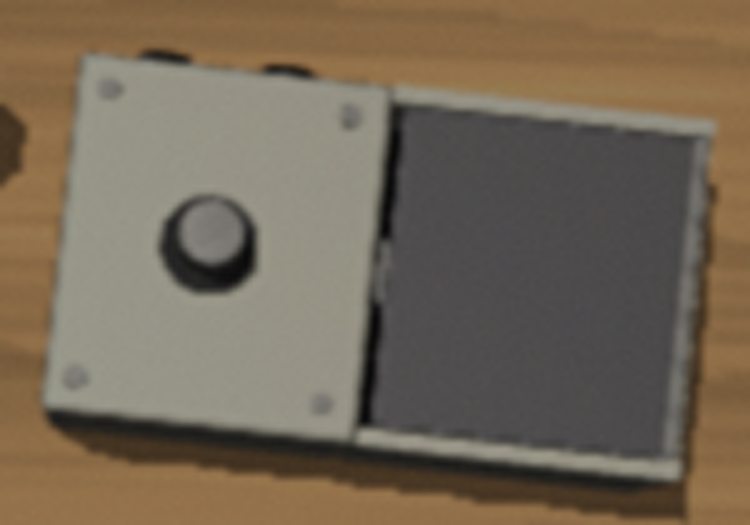

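View pics/c_tray.png

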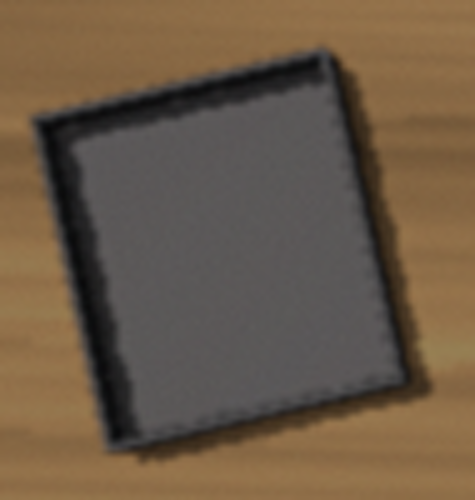

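View pics/c_scene.png

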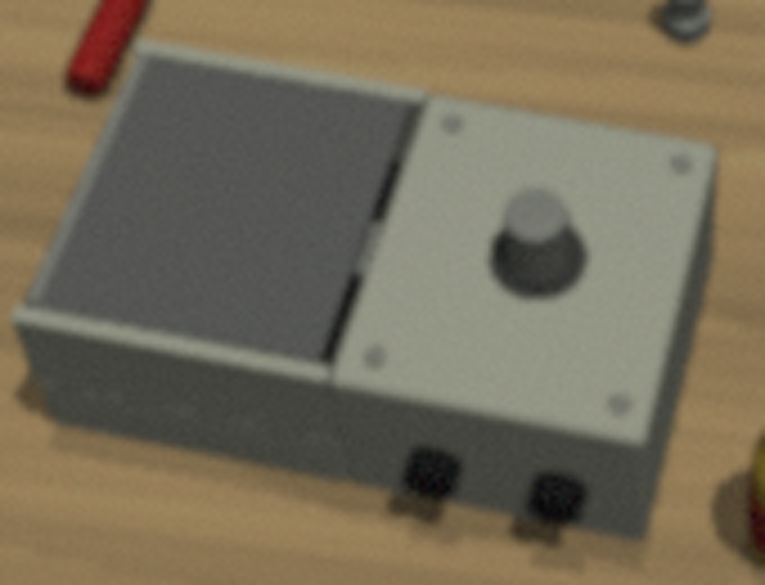

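```bash
cat >> h.py <<'E'
from scipy.optimize import least_squares
CAM={'scene':(517.1143805603986,273.3891272228375,209.17624052404128,np.array([1.19912226,0.15805474,1.01831464]),np.array([0.21745571,0.25511972,0.7086767,0.62080937])),
'top':(506.01820511635617,281.0286821504236,221.3089405376742,np.array([0.40839437,0.06479552,1.27586346]),np.array([ 0.0134269,-0.01655019,-0.69815338,0.71563096]))}
def proj(n,P):
    f,cx,cy,e,q=CAM[n]; c=R.from_quat(q).inv().apply(np.atleast_2d(P)-e)
    return np.c_[cx+f*c[:,0]/-c[:,2], cy-f*c[:,1]/-c[:,2]]
def px(u,s,o): return (np.array(u,float)+.5)/s-.5+np.array(o)
def pose(p,L,z): 
    c,s=np.cos(p[2]),np.sin(p[2]); L=np.array(L)
    return np.c_[p[0]+c*L[:,0]-s*L[:,1],p[1]+s*L[:,0]+c*L[:,1],np.full(len(L),z)]
E
python3 - <<'E'
from h import *
L=[(.085,.151),(.085,-.151),(-.085,-.151),(-.085,.151)]
t=px([(82,55),(715,123),(682,478),(45,405)],5,(255,110))
s=px([(645,440),(15,312),(140,45),(713,148)],4.5,(135,205))
for w in ((1,1),(1,0),(0,1)):
  fun=lambda p:np.r_[w[0]*(proj('top',pose(p,L,.1))-t).ravel(),w[1]*(proj('scene',pose(p,L,.1))-s).ravel()]
  o=least_squares(fun,[.55,-.02,0]); print(o.x,np.round(o.fun,1))
bt=px([(212,230)],5,(255,110)); bs=px([(537,214)],4.5,(135,205))
fun=lambda p:np.r_[(proj('top',p)-bt).ravel(),(proj('scene',p)-bs).ravel()]
o=least_squares(fun,[.55,.05,.12]);print('button',o.x,o.fun)
fun=lambda p:np.r_[(proj('top',pose(p,L,.1))-t).ravel(),(proj('scene',pose(p,L,.1))-s).ravel()]
b=least_squares(fun,[.55,-.02,0]).x; print('latch',pose(b,[(0,.08)],.1))
tt=px([(36,118),(330,50),(408,382),(110,447)],5,(145,150))
Lt=[(.085,.075),(.085,-.075),(-.085,-.075),(-.085,.075)]
o=least_squares(lambda p:(proj('top',pose(p,Lt,.04))-tt).ravel(),[.45,.25,.2]);print('tray',o.x,np.round(o.fun,1))
print(np.round(proj('scene',pose(o.x,Lt,.04))*1.4))
print(R.from_quat(r.sense()['tool_rot']).as_matrix().round(3))
E
```

```text
[ 0.59905323 -0.05195561 -0.08731437] [-0.6 -1.2  0.7 -0.4 -0.1  0.5 -1.4  0.6 -0.   0.6 -1.8  1.1 -1.  -1.8
  1.5 -1.7]
[ 0.59876005 -0.05279172 -0.0839172 ] [-0.4 -0.9  1.  -0.5  0.4  0.4 -1.   0.9 -0.   0.  -0.   0.  -0.  -0.
  0.  -0. ]
[ 0.59947762 -0.05121102 -0.09068608] [-0.  -0.   0.  -0.  -0.   0.  -0.   0.   0.1  1.  -1.5  1.1 -0.5 -1.7
  1.9 -1.3]
button [0.60659776 0.02873665 0.13638828] [-0.39893203  0.04505965 -0.36505281 -0.01063101]
latch [[0.60602951 0.02773963 0.1       ]]
tray [0.50905676 0.28689396 0.25282206] [-0.5 -0.6  0.5 -0.8  0.2  0.2 -0.2  1.1]
[[584. 394.]
 [489. 405.]
 [468. 318.]
 [555. 309.]]
[[ 0.446 -0.895 -0.   ]
 [-0.895 -0.446 -0.   ]
 [ 0.     0.    -1.   ]]
```

Emit:
carry_out:
  targets:
    - [0,0,0,0,0,-0.17]
    - [0,0,0,0,0,-0.17]
    - [0,0,0,0,0,-0.17]
    - [0,0,0,0,0,-0.17]
    - [0,0,0,0,0,-0.17]
  gripper: 1

```text
time_s: 1.62
tcp_pos: [0.2339, -0.47, 0.4047]
tool_rot: [0.992, -0.126, 0.0, 0.0]
wrist_force: [-0.1, -0.8, 1.0]
finger_gap: 0.0001
```

Emit:
carry_out:
  targets:
    - [0,0,0,0,0,-0.17]
    - [30,-48,0,0,0,0]
    - [30,-48,0,0,0,0]
    - [30,-48,0,0,0,0]
    - [30,-48,0,0,0,0]

```text
time_s: 2.25
tcp_pos: [0.3712, -0.2879, 0.4049]
tool_rot: [0.999, -0.045, 0.0, 0.0]
wrist_force: [0.2, -0.1, 0.5]
finger_gap: 0.0
```

Emit:
carry_out:
  targets:
    - [30,-48,0,0,0,0]
    - [30,-48,0,0,0,0]
    - [30,-48,0,0,0,0]
    - [30,-48,0,0,0,0]
    - [30,-48,0,0,0,0]

```text
time_s: 2.88
tcp_pos: [0.5421, -0.062, 0.4049]
tool_rot: [0.999, -0.044, 0.0, 0.0]
wrist_force: [0.7, -1.1, 0.3]
finger_gap: -0.0002
```

Emit:
carry_out:
  targets:
    - [30,-48,0,0,0,0]
    - [15,-24,0,0,0,0]
    - [0,0,0,0,0,0]

```text
time_s: 3.25
tcp_pos: [0.5931, 0.0056, 0.404]
tool_rot: [0.999, -0.043, -0.001, -0.0]
wrist_force: [0.1, -0.9, 0.0]
finger_gap: -0.0002
```

Emit:
carry_out:
  targets:
    - [11.5,-23.7,0,0,0,0]
    - [0,0,40,0,0,0]
    - [0,0,36,0,0,0]
    - [0,0,0,0,0,0]

```text
time_s: 3.75
tcp_pos: [0.6052, 0.0256, 0.3256]
tool_rot: [0.999, -0.045, -0.003, 0.0]
wrist_force: [-0.5, -0.4, 0.9]
finger_gap: -0.0
```

```bash
python3 - <<'E'
from h import *
print(r.sense()['tcp_pos'],r.sense()['wrist_force'])
p=optics.read_camera('scene');f=p['frame'][:,:,::-1]
cv2.imwrite('pics/s1.png',cv2.resize(f[80:340,120:340],None,fx=2.6,fy=2.3))
p=optics.read_camera('wrist'); save('w1.png',p)
print(p['tool_from_camera'],p['fx'],p['cx'],p['cy'])
E
```

```text
[0.60519913 0.02558028 0.32558557] [-0.4990793  -0.42667865  0.86138062]
[[ 9.99999004e-01 -2.42014548e-04  1.39014436e-03 -4.23021260e-05]
 [ 1.87240950e-04 -9.53710554e-01 -3.00726027e-01 -7.69744822e-02]
 [ 1.39857543e-03  3.00725988e-01 -9.53709560e-01  3.10838156e-02]
 [ 0.00000000e+00  0.00000000e+00  0.00000000e+00  1.00000000e+00]] 301.78015223885393 278.7599532476177 212.18269482495148
```

View pics/s1.png

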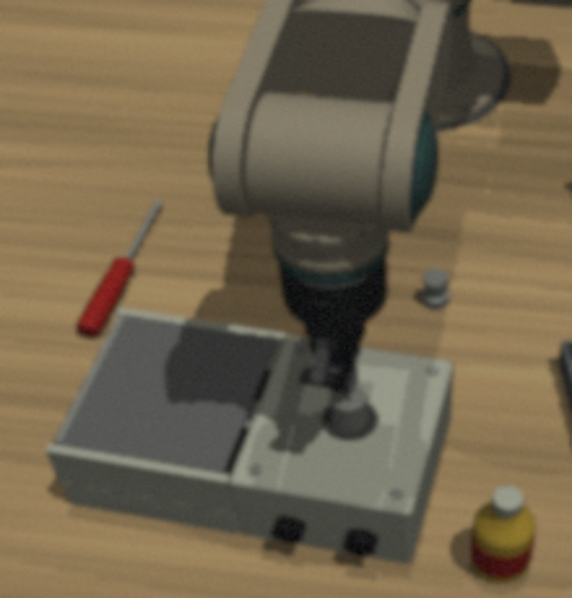

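View pics/w1.png

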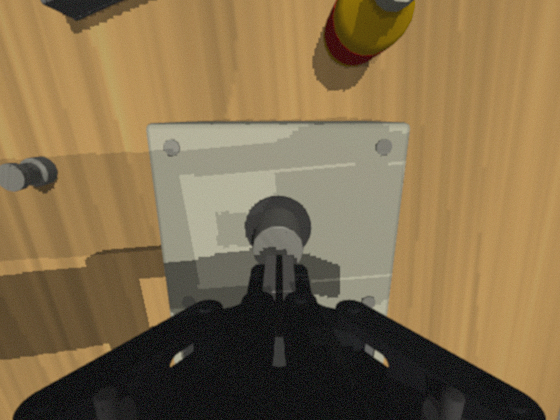

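Emit:
carry_out:
  targets:
    - [1,-2,4,0,0,0]
    - [0,0,4,0,0,0]
    - [0,0,2,0,0,0]
    - [0,0,0,0,0,0]

```text
time_s: 4.35
tcp_pos: [0.6072, 0.0285, 0.3186]
tool_rot: [0.999, -0.044, -0.0, 0.0]
wrist_force: [-0.2, 0.7, -0.0]
finger_gap: 0.0
```

Emit:
carry_out:
  targets:
    - [0,0,2,0,0,0]
    - [0,0,1,0,0,0]
    - [0,0,1,0,0,0]
    - [0,0,0,0,0,0]

```text
time_s: 4.85
tcp_pos: [0.6072, 0.0285, 0.3146]
tool_rot: [0.999, -0.044, -0.0, 0.0]
wrist_force: [0.6, 0.0, -0.1]
finger_gap: 0.0001
```

Emit:
carry_out:
  targets:
    - [0,0,1,0,0,0]
    - [0,0,1,0,0,0]
    - [0,0,0,0,0,0]

```text
time_s: 5.22
tcp_pos: [0.6072, 0.0285, 0.3126]
tool_rot: [0.999, -0.044, -0.0, 0.0]
wrist_force: [-0.0, 0.4, 0.5]
finger_gap: -0.0002
```

Emit:
carry_out:
  targets:
    - [0,0,1,0,0,0]
    - [0,0,0,0,0,0]

```text
time_s: 5.48
tcp_pos: [0.6072, 0.0285, 0.3116]
tool_rot: [0.999, -0.044, -0.0, 0.0]
wrist_force: [-0.2, 0.5, -0.5]
finger_gap: -0.0003
```

Emit:
carry_out:
  targets:
    - [0,0,1,0,0,0]
    - [0,0,0,0,0,0]

```text
time_s: 5.72
tcp_pos: [0.6072, 0.0285, 0.3111]
tool_rot: [0.999, -0.044, 0.0, 0.0]
wrist_force: [-2.3, 0.4, 2.6]
finger_gap: -0.0001
```

Emit:
carry_out:
  targets:
    - [0,0,1,0,0,0]
    - [0,0,0,0,0,0]

```text
time_s: 5.98
tcp_pos: [0.6072, 0.0285, 0.3102]
tool_rot: [0.999, -0.044, 0.0, 0.0]
wrist_force: [-0.9, 0.4, 4.9]
finger_gap: -0.0002
```

Emit:
carry_out:
  targets:
    - [0,0,1,0,0,0]
    - [0,0,0,0,0,0]

```text
time_s: 6.22
tcp_pos: [0.6073, 0.0285, 0.3094]
tool_rot: [0.999, -0.045, 0.0, 0.0]
wrist_force: [-2.5, -0.3, 5.6]
finger_gap: -0.0001
```

Emit:
carry_out:
  targets:
    - [0,0,1,0,0,0]
    - [0,0,0,0,0,0]

```text
time_s: 6.48
tcp_pos: [0.6073, 0.0285, 0.3086]
tool_rot: [0.999, -0.044, 0.001, 0.0]
wrist_force: [-2.2, -0.0, 6.7]
finger_gap: -0.0
```

Emit:
carry_out:
  targets:
    - [0,0,1,0,0,0]
    - [0,0,0,0,0,0]
    - [0,0,0,0,0,0]

```text
time_s: 6.85
tcp_pos: [0.6073, 0.0285, 0.3079]
tool_rot: [0.999, -0.044, 0.001, 0.0]
wrist_force: [-2.5, -0.6, 8.6]
finger_gap: 0.0001
```

Emit:
carry_out:
  targets:
    - [0,0,0.7,0,0,0]
    - [0,0,0,0,0,0]
    - [0,0,0,0,0,0]

```text
time_s: 7.22
tcp_pos: [0.6073, 0.0285, 0.3074]
tool_rot: [0.999, -0.044, 0.001, 0.0]
wrist_force: [-4.0, -0.6, 8.7]
finger_gap: -0.0001
```

Emit:
carry_out:
  targets:
    - [0,0,0.6,0,0,0]
    - [0,0,0,0,0,0]
    - [0,0,0,0,0,0]
    - [0,0,0,0,0,0]

```text
time_s: 7.72
tcp_pos: [0.6072, 0.0285, 0.307]
tool_rot: [0.999, -0.044, 0.001, 0.0]
wrist_force: [-4.0, -0.4, 9.8]
finger_gap: 0.0001
```

```bash
python3 - <<'E'
from h import *
p=optics.read_camera('scene');f=p['frame'][:,:,::-1]
cv2.imwrite('pics/s2.png',cv2.resize(f[80:340,120:340],None,fx=2.6,fy=2.3))
E
```

```text
(no output)
```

View pics/s2.png

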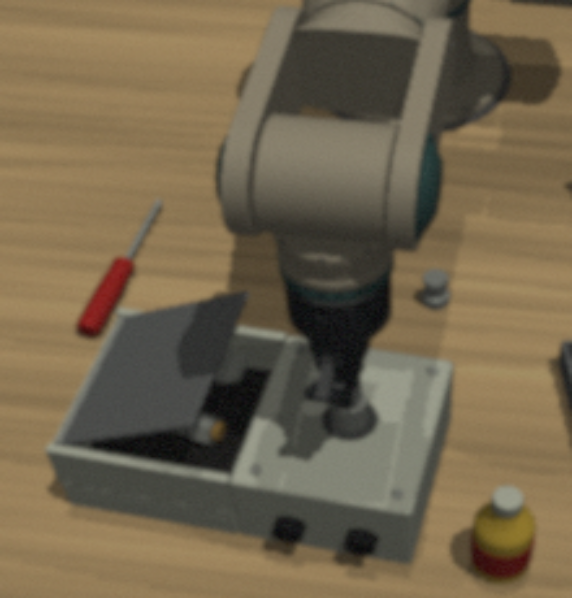

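The hatch has let go and is rising. I'll retreat straight up and wait for it to finish.

Emit:
carry_out:
  targets:
    - [0,0,0,0,0,0]
    - [0,0,-5,0,0,0]
    - [0,0,-30,0,0,0]
    - [0,0,-40,0,0,0]
    - [0,0,-40,0,0,0]

```text
time_s: 8.4
tcp_pos: [0.6072, 0.0285, 0.4207]
tool_rot: [0.999, -0.044, -0.001, 0.0]
wrist_force: [0.2, -0.3, -0.4]
finger_gap: -0.0001
```

Emit:
carry_out:
  targets:
    - [0,-30,-20,0,0,0]
    - [0,-30,0,0,0,0]
    - [0,-30,0,0,0,0]
    - [0,0,0,0,0,0]
    - [0,0,0,0,0,0]
  gripper: -1

```text
time_s: 9.02
tcp_pos: [0.6153, 0.1177, 0.4399]
tool_rot: [0.999, -0.045, -0.0, 0.0]
wrist_force: [0.0, -0.4, -0.6]
finger_gap: 0.0851
```

Emit:
carry_out:
  targets:
    - [0,0,0,0,0,0]
    - [0,0,0,0,0,0]
    - [0,0,0,0,0,0]
    - [0,0,0,0,0,0]
    - [0,0,0,0,0,0]

```text
time_s: 9.65
tcp_pos: [0.6152, 0.1181, 0.4404]
tool_rot: [0.999, -0.045, 0.0, 0.0]
wrist_force: [-0.3, 0.4, 0.6]
finger_gap: 0.0853
```

Emit:
carry_out:
  targets:
    - [0,0,0,0,0,0]
    - [0,0,0,0,0,0]
    - [0,0,0,0,0,0]
    - [0,0,0,0,0,0]
    - [0,0,0,0,0,0]

```text
time_s: 10.28
tcp_pos: [0.6152, 0.1182, 0.4404]
tool_rot: [0.999, -0.044, 0.0, 0.0]
wrist_force: [0.3, 0.1, -0.9]
finger_gap: 0.0854
```

```bash
python3 - <<'E'
from h import *
s=optics.read_camera('scene');f=s['frame'][:,:,::-1]
cv2.imwrite('pics/s3.png',cv2.resize(f[80:340,100:340],None,fx=2.6,fy=2.3))
p=optics.read_camera('top');f=p['frame'][:,:,::-1]
cv2.imwrite('pics/t3.png',cv2.resize(f[110:215,255:405],None,fx=5,fy=5,interpolation=cv2.INTER_CUBIC))
for n,q in(('s',s),('t',p)):
    for d in optics.regions_of('coupling',q): print(n,d['confidence'],d['extent'])
E
```

```text
s 0.95 [174.3, 256.3, 206.4, 274.4]
s 0.37 [103.0, 174.1, 296.3, 326.7]
t 0.59 [341.1, 158.8, 374.9, 174.4]
t 0.29 [388.1, 128.1, 431.9, 203.1]
t 0.15 [269.3, 120.6, 433.5, 209.1]
```

View pics/s3.png

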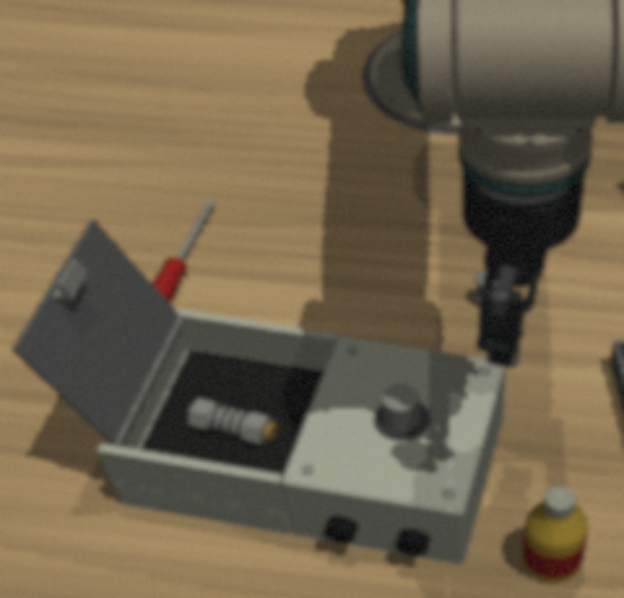

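View pics/t3.png

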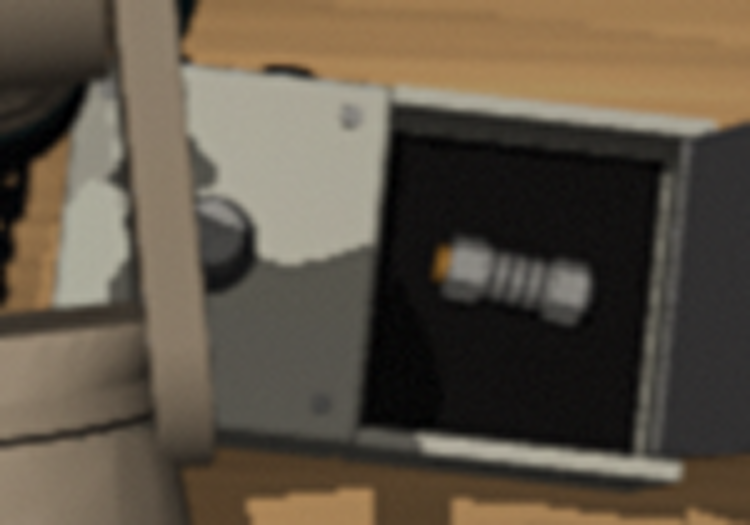

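```bash
python3 - <<'E'
from h import *
def back(n,u,z):
    f,cx,cy,e,q=CAM[n]; d=R.from_quat(q).apply([(u[0]-cx)/f,-(u[1]-cy)/f,-1]); return e+d*(z-e[2])/d[2]
A=back('top',px((441,262),5,(255,110)),.06);B=back('top',px((590,294),5,(255,110)),.06)
C=back('top',px((465,268),5,(255,110)),.064);D=back('top',px((568,291),5,(255,110)),.064)
print((A+B)/2,(C+D)/2,[np.arctan2(*(x[:2]))for x in(-(A-B),-(C-D))], np.linalg.norm(A-B))
E1=back('scene',((190+.5)/2.6-.5+100,(412+.5)/2.3-.5+80),.06);E2=back('scene',((275+.5)/2.6-.5+100,(430+.5)/2.3-.5+80),.06)
print('scene',(E1+E2)/2,np.arctan2(*(E1-E2)[:2]))
E
```

```text
[ 0.60040198 -0.12194196  0.06      ] [ 0.59905515 -0.12182523  0.064     ] [np.float64(-2.954104609278279), np.float64(-2.9459011587424415)] 0.0736673975465516
scene [ 0.60152864 -0.11942203  0.06      ] -3.001979897236526
```

The hatch is wide open. The coupling lies at crop (513,279), which is about (0.600,-0.121) in the world. I'll move above it and check with the wrist camera.

Emit:
carry_out:
  targets:
    - [1.3,47.9,10,0,0,0]
    - [1.3,47.9,10,0,0,0]
    - [1.3,47.9,10,0,0,0]
    - [1.3,47.9,10,0,0,0]
    - [1.3,47.9,10,0,0,0]
  gripper: -0.2

```text
time_s: 11.1
tcp_pos: [0.6001, -0.1225, 0.3902]
tool_rot: [0.999, -0.044, 0.0, 0.0]
wrist_force: [0.2, 0.4, 0.1]
finger_gap: 0.0512
```

Emit:
carry_out:
  targets:
    - [0,0,15,0,0,0.085]
    - [0,0,15,0,0,0]
    - [0,0,0,0,0,0]
    - [0,0,0,0,0,0]

```text
time_s: 11.6
tcp_pos: [0.6006, -0.1204, 0.361]
tool_rot: [0.996, -0.086, 0.0, 0.0]
wrist_force: [-0.6, 0.7, 0.6]
finger_gap: 0.0513
```

```bash
python3 - <<'E'
from h import *
s=r.sense(); print(s['tcp_pos'],s['tool_rot'],s['finger_gap'])
p=optics.read_camera('wrist'); save('w4.png',p,1.4)
np.savez('w4.npz',t=s['tcp_pos'],q=s['tool_rot'],T=p['tool_from_camera'])
p=optics.read_camera('scene');f=p['frame'][:,:,::-1]
cv2.imwrite('pics/s4.png',cv2.resize(f[80:340,100:340],None,fx=2.6,fy=2.3))
E
```

```text
[ 0.60058002 -0.12037007  0.36103252] [ 9.96299683e-01 -8.59462587e-02  4.14374805e-04  1.02367985e-04] 0.05132919020704256
```

View pics/w4.png

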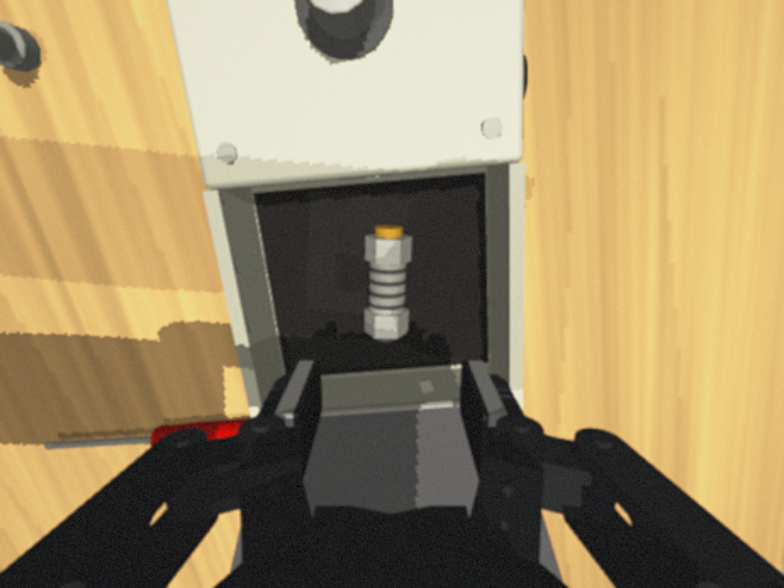

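View pics/s4.png

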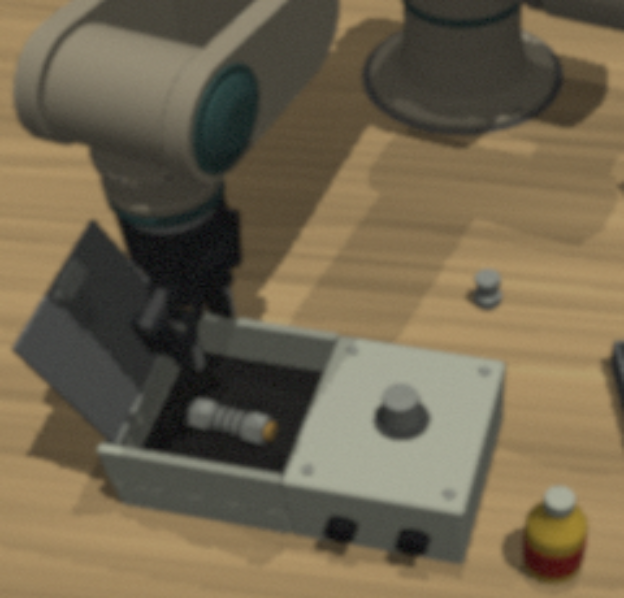

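```bash
python3 - <<'E'
from h import *
d=np.load('w4.npz'); T=np.eye(4);T[:3,:3]=R.from_quat(d['q']).as_matrix();T[:3,3]=d['t'];W=T@d['T']
f,cx,cy=301.78,278.76,212.18
def b(u,z):
    u=(np.array(u)+.5)/1.4-.5; v=W[:3,:3]@[(u[0]-cx)/f,-(u[1]-cy)/f,-1]; return W[:3,3]+v*(z-W[2,3])/v[2]
for u,z in(((387,288),.068),((388,250),.069),((386,321),.069),((389,228),.058)):
    P=b(u,z); print(P, 'tool:',T[:3,:3].T@(P-d['t']))
E
```

```text
[ 0.598295   -0.11940014  0.068     ] tool: [-0.00266448 -0.00060318  0.2930303 ]
[ 0.60327471 -0.09484229  0.069     ] tool: [-0.00196318 -0.0256509   0.29202757]
[ 0.59376446 -0.141316    0.069     ] tool: [-0.00337401  0.02176492  0.29203267]
[ 0.60594219 -0.08298874  0.058     ] tool: [-0.00137439 -0.03778761  0.30302646]
```

Emit:
carry_out:
  targets:
    - [-2.5,-1,20,0,0,0.03]
    - [0,0,40,0,0,0]
    - [0,0,40,0,0,0]
    - [0,0,30,0,0,0]
    - [0,0,0,0,0,0]

```text
time_s: 12.32
tcp_pos: [0.5976, -0.1192, 0.2283]
tool_rot: [0.995, -0.101, -0.002, -0.0]
wrist_force: [0.3, -0.9, 0.6]
finger_gap: 0.051
```

Emit:
carry_out:
  targets:
    - [0,0,5,0,0,0]
    - [0,0,4,0,0,0]
    - [0,0,0,0,0,0]

```text
time_s: 12.7
tcp_pos: [0.5982, -0.1196, 0.222]
tool_rot: [0.995, -0.102, 0.0, 0.0]
wrist_force: [0.5, -0.1, -0.3]
finger_gap: 0.051
```

```bash
python3 - <<'E'
from h import *
s=r.sense(); print(s['tcp_pos'],s['tool_rot'],s['finger_gap'],s['wrist_force'])
p=optics.read_camera('wrist'); save('w5.png',p,1.4)
E
```

```text
[ 0.59823645 -0.11960365  0.22199339] [ 9.94806655e-01 -1.01781695e-01  4.38913914e-04  1.18556171e-04] 0.050955308067528966 [ 0.52312114 -0.14297449 -0.26719318]
```

View pics/w5.png

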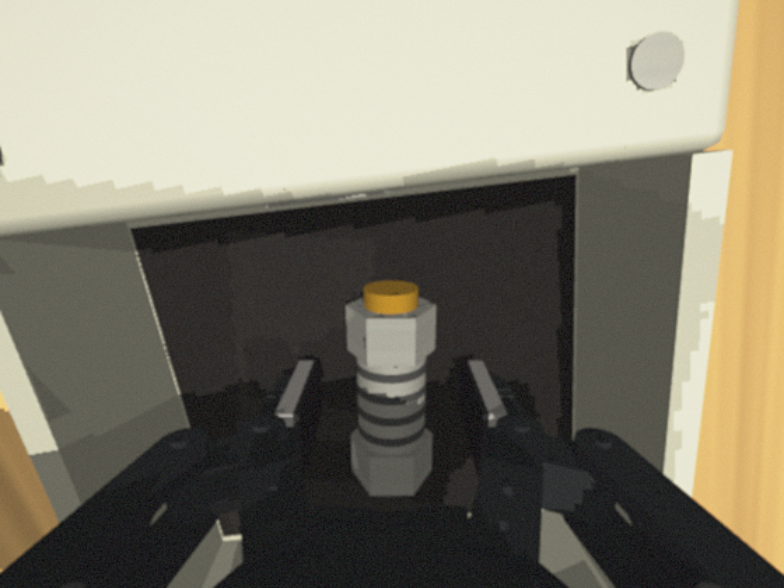

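Emit:
carry_out:
  targets:
    - [0,0,0,0,0,0]
    - [0,0,0,0,0,0]
    - [0,0,0,0,0,0]
    - [0,0,0,0,0,0]
  gripper: 1

```text
time_s: 13.25
tcp_pos: [0.5983, -0.1196, 0.222]
tool_rot: [0.995, -0.102, 0.001, 0.0]
wrist_force: [-0.8, 0.2, 4.9]
finger_gap: 0.0218
```

Emit:
carry_out:
  targets:
    - [0,0,-5,0,0,0]
    - [0,0,-15,0,0,0]
    - [0,0,-20,0,0,0]
    - [0,0,0,0,0,0]

```text
time_s: 13.75
tcp_pos: [0.5987, -0.1197, 0.2646]
tool_rot: [0.995, -0.102, 0.003, 0.0]
wrist_force: [-0.2, -0.1, -1.6]
finger_gap: 0.0221
```

```bash
python3 - <<'E'
from h import *
s=r.sense(); print(s['tcp_pos'],s['tool_rot'],s['finger_gap'],s['wrist_force'])
p=optics.read_camera('wrist'); save('w6.png',p,1.4)
E
```

```text
[ 0.59871433 -0.11972048  0.26464572] [ 9.94800270e-01 -1.01809616e-01  2.65339043e-03  4.28553901e-04] 0.022085385956578253 [-0.16055332 -0.06420215 -1.55089048]
```

View pics/w6.png

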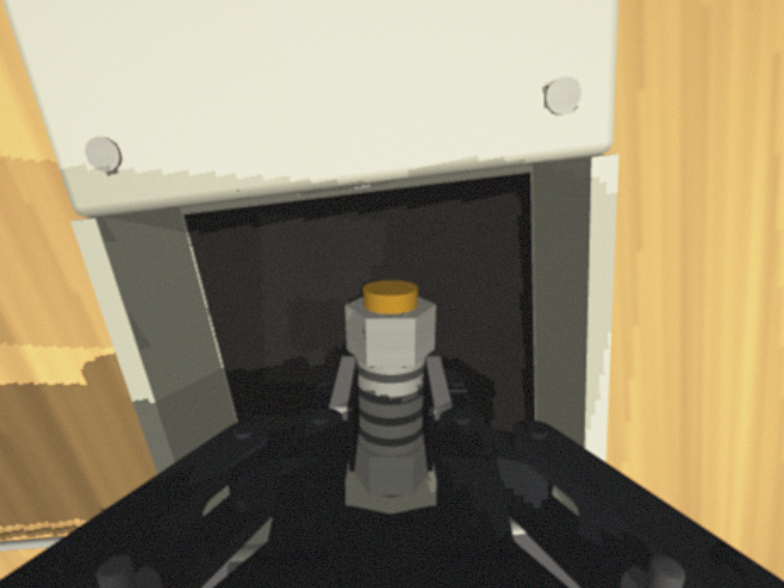

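Emit:
carry_out:
  targets:
    - [0,0,-35,0,0,0]
    - [0,0,-40,0,0,0]
    - [0,0,-20,0,0,0]
    - [-21.3,-47.5,0,0,0,0]
    - [-21.3,-47.5,0,0,0,0]

```text
time_s: 14.42
tcp_pos: [0.5752, -0.0171, 0.3558]
tool_rot: [0.995, -0.103, -0.0, -0.0]
wrist_force: [-0.1, 0.1, -2.2]
finger_gap: 0.0219
```

Emit:
carry_out:
  targets:
    - [-21.3,-47.5,0,0,0,0]
    - [-21.3,-47.5,0,0,0,0]
    - [-21.3,-47.5,0,0,0,0]
    - [-21.3,-47.5,0,0,0,0]
    - [-21.3,-47.5,0,0,0,0]

```text
time_s: 15.05
tcp_pos: [0.5188, 0.2378, 0.3557]
tool_rot: [0.995, -0.102, -0.0, 0.0]
wrist_force: [0.0, 0.1, -2.2]
finger_gap: 0.0222
```

Emit:
carry_out:
  targets:
    - [-21.3,-47.5,0,0,0,0]
    - [0,0,20,0,0,-0.152]
    - [0,0,20,0,0,-0.152]
    - [0,0,20,0,0,-0.152]
    - [0,0,0,0,0,0]

```text
time_s: 15.68
tcp_pos: [0.5077, 0.2869, 0.2939]
tool_rot: [0.992, 0.125, -0.002, 0.001]
wrist_force: [-0.3, 1.2, -1.8]
finger_gap: 0.0216
```

```bash
python3 - <<'E'
from h import *
s=r.sense(); print(s['tcp_pos'],s['tool_rot'],s['finger_gap'],s['wrist_force'])
p=optics.read_camera('wrist'); save('w7.png',p,1.4)
p=optics.read_camera('scene'); save('s7.png',p,1.4)
E
```

```text
[0.50774962 0.28686597 0.29389066] [ 9.92152385e-01  1.25009855e-01 -2.34922298e-03  8.14316193e-04] 0.02157777104042247 [-0.28349096  1.19089291 -1.75883796]
```

View pics/w7.png

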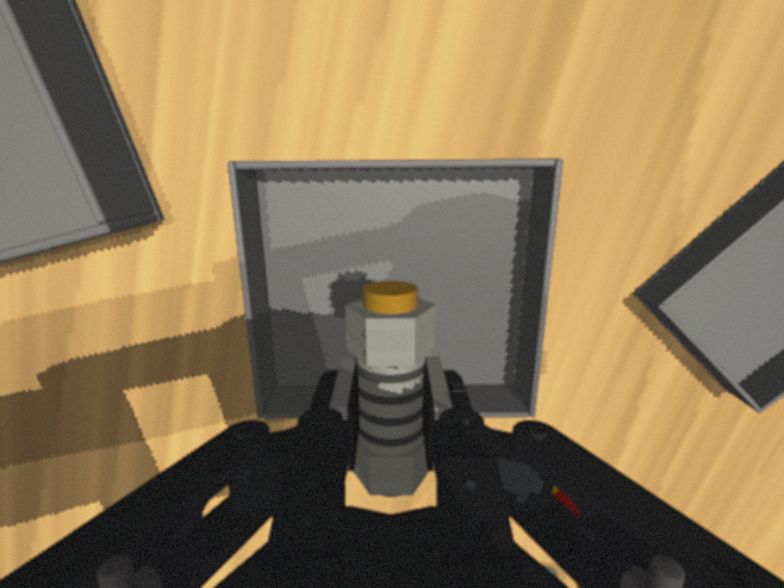

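View pics/s7.png

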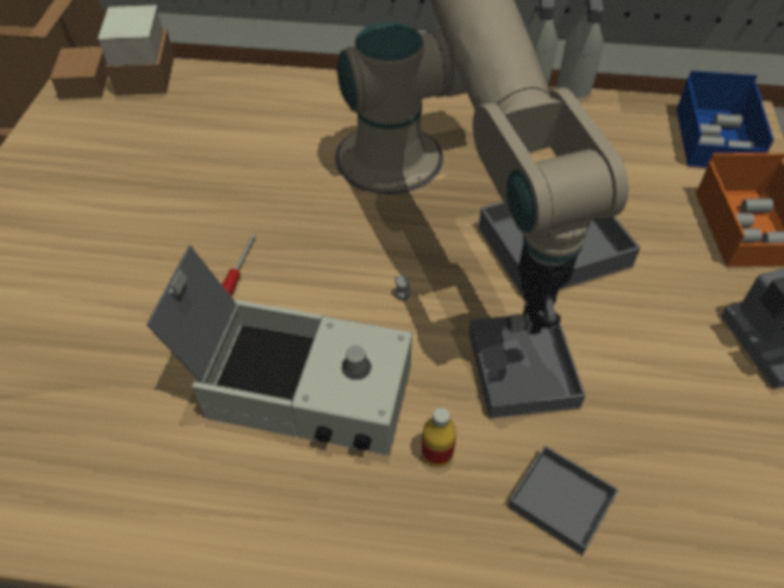

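Aligned over the middle-sized tray (wrist view 230–562 px wide, tool at about 390). Lowering.

Emit:
carry_out:
  targets:
    - [0,0,40,0,0,0]
    - [0,0,35,0,0,0]
    - [0,0,20,0,0,0]
    - [0,0,5,0,0,0]
    - [0,0,0,0,0,0]

```text
time_s: 16.4
tcp_pos: [0.5087, 0.2872, 0.1976]
tool_rot: [0.992, 0.125, 0.001, -0.0]
wrist_force: [0.2, 0.1, -1.0]
finger_gap: 0.0217
```

Emit:
carry_out:
  targets:
    - [0,0,4,0,0,0]
    - [0,0,3,0,0,0]
    - [0,0,0,0,0,0]

```text
time_s: 16.77
tcp_pos: [0.5082, 0.287, 0.1893]
tool_rot: [0.992, 0.126, -0.0, 0.0]
wrist_force: [-0.4, 0.0, -2.3]
finger_gap: 0.0217
```

Emit:
carry_out:
  targets:
    - [0,0,3,0,0,0]
    - [0,0,2,0,0,0]
    - [0,0,0,0,0,0]

```text
time_s: 17.15
tcp_pos: [0.5082, 0.287, 0.1841]
tool_rot: [0.992, 0.126, -0.0, 0.0]
wrist_force: [-0.7, -0.3, -2.4]
finger_gap: 0.0218
```

Emit:
carry_out:
  targets:
    - [0,0,1,0,0,0]
    - [0,0,1,0,0,0]
    - [0,0,0,0,0,0]

```text
time_s: 17.52
tcp_pos: [0.5082, 0.287, 0.1823]
tool_rot: [0.992, 0.126, -0.0, 0.0]
wrist_force: [-0.3, -0.0, -2.2]
finger_gap: 0.022
```

Emit:
carry_out:
  targets:
    - [0,0,1,0,0,0]
    - [0,0,0,0,0,0]

```text
time_s: 17.77
tcp_pos: [0.5082, 0.287, 0.1813]
tool_rot: [0.992, 0.126, -0.0, 0.0]
wrist_force: [-0.0, 0.5, -1.7]
finger_gap: 0.0219
```

Emit:
carry_out:
  targets:
    - [0,0,1,0,0,0]
    - [0,0,0,0,0,0]

```text
time_s: 18.02
tcp_pos: [0.5083, 0.2871, 0.181]
tool_rot: [0.992, 0.126, 0.0, 0.0]
wrist_force: [-4.0, -1.6, 5.0]
finger_gap: 0.0217
```

Emit:
carry_out:
  targets:
    - [0,0,0.6,0,0,0]
    - [0,0,0,0,0,0]

```text
time_s: 18.27
tcp_pos: [0.5083, 0.2871, 0.181]
tool_rot: [0.992, 0.126, 0.0, 0.0]
wrist_force: [-5.4, -3.0, 9.4]
finger_gap: 0.0222
```

Contact with the tray floor. Releasing.

Emit:
carry_out:
  targets:
    - [0,0,-0.8,0,0,0]
    - [0,0,0,0,0,0]
    - [0,0,0,0,0,0]
    - [0,0,0,0,0,0]
  gripper: -0.2

```text
time_s: 18.77
tcp_pos: [0.5083, 0.287, 0.1804]
tool_rot: [0.992, 0.126, -0.0, 0.0]
wrist_force: [-0.1, 0.4, -0.4]
finger_gap: 0.0515
```

Emit:
carry_out:
  targets:
    - [0,0,-10,0,0,0]
    - [0,0,-30,0,0,0]
    - [0,0,-50,0,0,0]
    - [0,0,-55,0,0,0]
    - [0,0,0,0,0,0]

```text
time_s: 19.4
tcp_pos: [0.5088, 0.2874, 0.3325]
tool_rot: [0.992, 0.126, 0.005, -0.002]
wrist_force: [0.0, 0.6, 0.1]
finger_gap: 0.0511
```

```bash
python3 - <<'E'
from h import *
s=r.sense(); print(s['time_s'],s['tcp_pos'],s['finger_gap'],s['wrist_force'])
p=optics.read_camera('wrist'); save('w8.png',p,1.4)
p=optics.read_camera('scene'); save('s8.png',p,1.4)
E
```

```text
19.4 [0.5087985  0.28736569 0.33248958] 0.051110013235626625 [0.00710591 0.57586954 0.05776357]
```

View pics/w8.png

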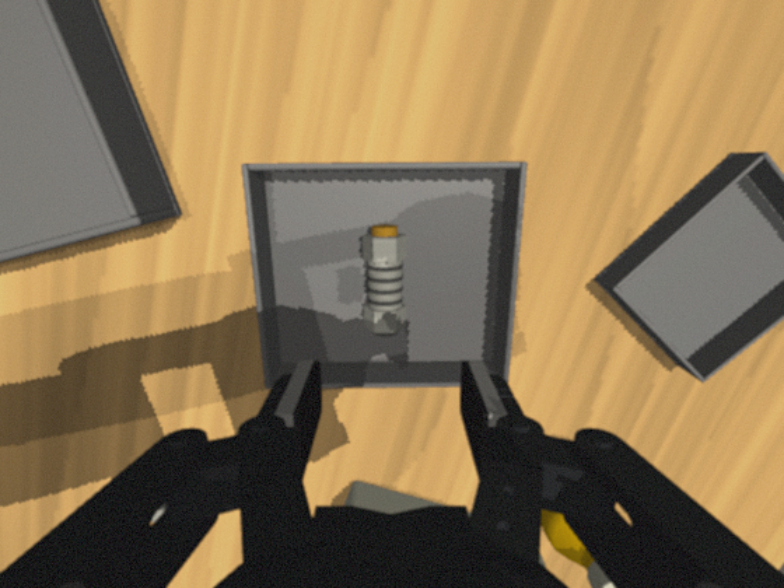

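View pics/s8.png

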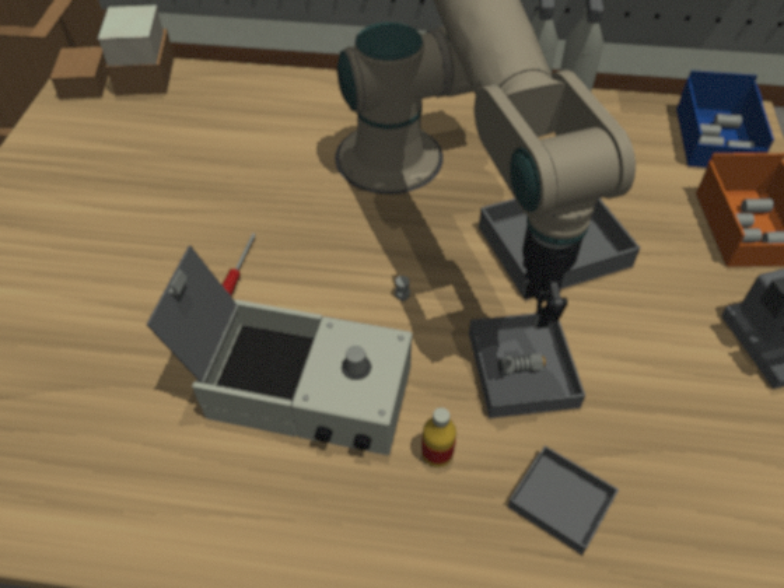

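The coupling lies flat in the middle-sized tray (wrist view, about (385,280)). The hatch is open and the bystanders have not moved. The arm is clear, so I'll let it settle and hand in.

Emit:
carry_out:
  targets:
    - [0,0,0,0,0,0]
    - [0,0,0,0,0,0]
    - [0,0,0,0,0,0]

```text
time_s: 19.88
tcp_pos: [0.5082, 0.287, 0.3247]
tool_rot: [0.992, 0.126, -0.001, 0.0]
wrist_force: [0.7, -0.1, -0.8]
finger_gap: 0.0513
```

```bash
python3 -c "
from h import *
print(r.sense()['qvel'].round(3)); print(r.sign_off())"
```

```text
[ 0.001 -0.004 -0.007  0.001 -0.001 -0.   ]
the job is handed in; nothing more can be done
None
```

The job is done and handed in at about 20 s on the robot's clock; the system gave no verdict.

- **Hatch:** I pressed the button with closed fingers in steps of 1 mm or less. The highest force I read was about 10 N, and the hatch let go about 4 mm down. It swung wide open on its own, and the arm kept clear of it.
- **Coupling:** I gripped it by the sleeve, lifted it out and lowered it into the middle-sized tray until the floor contact showed on the force reading (up to about 9 N). Then I released it and backed off straight up.
- **Last checks:** The final pictures show the coupling lying flat near the tray's centre and the hatch still open. The nipple, screwdriver, glue bottle and the other trays look unmoved, and the arm was at rest touching nothing.
- **Disagreements:** The two fixed cameras differed by 2 to 3 mm and about 0.05 rad on the coupling, so I corrected from the wrist camera before grasping. The fingers stopped at 22 mm on the 24 mm sleeve, but the grip held. No check failed.

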